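# Open the push-to-open cupboard

### The arm

A 6-joint arm with a two-finger parallel gripper is mounted at the origin on a cart in front of the work surface, level with it; the furniture and walls round the work are solid. World frame = base frame: x ahead of the robot, y to its left, z up, the work surface at z = 0. Lengths are in m, angles in degrees, forces in N, time in s.
With the tool pointing down it reaches from about 0.25 to 0.725 m from the base axis. Payload 9.7 kg.
Tool frame: the origin (TCP) lies at the very end of the fingers, on their centre line; the grasp point (between the pads) lies grasp_offset behind it (grasp_offset is the distance from the TCP to the grasp point, in m); z points along the fingers, y is the line along which they close (so a half turn about z gives the same grasp; the last joint's range is limited). The gripper opens to 85 mm and grips with 20 to 120 N. Pads are 22 mm wide; open, the fingers measure 114 mm over their backs; the gripper's body (76 mm by 85 mm) begins 54 mm behind the grasp point. The pads swing forward as they close: fully open they stand 13 mm farther back than shut.
Start: joints at [-75.459, 4.979, 10.078, 95.1, 0, 90], TCP at [0.138, -0.532, 0.231] pointing down, gripper open.
Joint ranges: [-179.16, 179.16], [-48.56, 103.87], [-65.8, 70.77], [-126.05, 130.52], [-82.76, 87.17], [-180, 180]. Speed limits (degrees/s): [127.2, 127.2, 147.25, 180, 180, 180].

### API

Orientations are given as [roll, pitch, yaw] about the fixed x, y, z axes, in that order (R = Rz(yaw) Ry(pitch) Rx(roll)).
In Python, from workcell import get_obs, camera, calibration, job_done, recognise, cut_out, mark_of, grasp_offset gives the robot as it stands.
- The arm moves only by the tool servo_tool, never from a script. Its argument "moves" is a list of rows, each a list of 3 entries, a list of its own where there are three numbers: the turn, a rotation vector about the tool's x, y, z in degrees, then the shift along the tool's x, y, z in m, then the opening in per cent of the stroke, from 0 (shut) to 100 (fully open). In form: [[[ax, ay, az], [x, y, z], claw], ...]. A call has 1 to 12 rows; each row shifts and turns the commanded pose from where the row before left it, along the tool's axes as they then stand; what a row does not reach is not made up. A row lasts 1/10 s, in which the tool goes at most 50 mm and 8.59 degrees, less where a joint would pass 70% of its speed; a pose out of reach is approached as far as the arm can. A call is refused whole if a number of a shift passes 0.05 or a number of a turn 8.59, either way. A call with a gripper value outside its range is refused whole. The fingers move at their own pace and stop on an object; "force" is the grip in N (left out, the last holds). Time passes only in rows, so rows that do not move let the fingers close. It gives the time, the measured TCP pose, the force, the opening and the grip force at its end, in the units of the state.
- get_obs(): the state, without advancing time (a new reading comes with each control period).
- camera(name): name is "scene" or "top" or "wrist"; returns (picture, depth): 420x560x3 uint8, red, green, blue; 420x560 float32, m along the optical axis (not along the pixel's ray), 0 where there is no reading.
- calibration(name): a dict with "camera_matrix" (3x3 intrinsics, pixels), "R" (3x3) and "t" (3): a world point X has camera coordinates R X + t. Camera axes: x right, y down, z forward; pixel columns grow to the right and rows downward; lengths in m; the calibration is good to about 2 mm. The wrist camera is an equidistant fisheye: a pixel r from the principal point sees the ray r / f radians off the axis. A picture is of the moment at which its call begins: read the wrist's pose just before it. calibration takes no time and is no camera call; for the wrist camera it gives the pose at the moment of the call.
- job_done(): hands the job in; it is judged then, once.
Trained networks look in the newest picture that a camera, given by its name, has taken for a name from the list of things; names that differ only in an ending like _2 or _b are one class to them, and where a whole thing is asked for, a point or a joint stands for the part that bears it (a point fixed in the world has none). Each returns a list of dicts, best first, with "score" (0 to 1); they miss things now and then, are a little off and sometimes report something else, mostly with a low value. They report only what shows in the picture. A call takes as long as a camera call.
- recognise(name, camera): "xyz" ([x, y, z] in m, in the coordinates of the camera as it stood for that picture, good to about 4 mm: the middle of the surface that is visible of it).
- cut_out(name, camera): "mask" (420x560 bool, what is visible of it).
- mark_of(name, camera): "xyz" ([x, y, z] in m, in the coordinates of the camera as it stood for that picture, good to about 4 mm: a listed point, or the origin of a listed thing).
The state is a dict: "time": time; "q": joint angles; "qd": joint speeds; "joint_efforts": joint torques, N m; "ee_pos": TCP position; "tcp_rot": TCP orientation; "wrist_force": force on the tool from outside, world axes, zero at the start; "torque": the same for the moment, N m; "opening": finger opening in m; "grasp_force": force on a finger pad.
Only numpy, scipy, OpenCV 4.12 (cv2) and the standard library are available. Lean on these libraries where they do the work, as an engineer would, in place of code of your own. Each camera call takes 0.05 s, during which the arm holds its last target. There are 200 camera calls.

### The job

Open the small cupboard with the green door, without gripping anything: press the green door in at its free edge, by the round metal finger mark, until the push catch lets go, let it spring ajar by itself, then push it on from behind with a finger until it stands wide open, about square to the cupboard. Press gently, do not ram the door, and leave the yellow cupboard shut and the jar, the bottle and the sanding block where they stand.

Things in the scene. Friction and masses are not known exactly. Their poses are not given: they have to be found in the camera images.
- green: Fixed plywood cupboard, 100 deep (its x), 140 wide (its y), 170 mm high, on a 40 mm black plinth; a nail jar is fixed inside. Origin: centre of the underside; front looks along its -x, to the robot. A green door without handle covers the front: 12 mm thick, front face 69 mm ahead of the origin when shut, hinged at the cupboard's +y side (left from the robot), free edge at the -y side.
- green_door (a joint): Green door's angle, rad (reading noisy by 0.01): 0 latched, positive outward, negative pressed in, to a firm stop at -0.048 (6.5 mm at the free edge). The catch lets go beyond about -0.035 (about 3 N at the mark). As the finger withdraws a spring swings the door out to about 0.65 within 1 s; from there it moves lightly (under 0.5 N), stays where left, stops at 1.75. It does not latch again.
- green_door_press (a point): The round aluminium finger mark, 18 mm across, on the front face of the green door: 112 mm from the hinge axis, 24 mm from the free edge, 142 mm above the bench. Moves with the door.
- green_door_edge (a point): Top end of the green door's free edge, mid-thickness: 136 mm from the hinge axis, 168 mm above the bench (the door's lower edge is 42 mm above it). Moves with the door. On the door's back a small steel striker of the catch sticks out 21 mm, 24 mm from this edge and 75 mm above the bench: keep the fingertips above it.
- green_door_hinge (a point): Point on the green door's vertical hinge axis, 168 mm above the bench. The axis lies in the plane of the door's back face, 7 mm ahead of the cupboard's carcass.
- yellow: The neighbouring cupboard, alike in size but with a yellow door hinged on its -y side (right from the robot) and a carton inside. Same frame. To be left shut. The two cupboards may stand either way round.
- yellow_door (a joint): Angle of the yellow door in rad, 0 latched shut, positive open, negative pressed in; it has the same push catch.
- screw_jar: Glass jar of screws with a red lid, loose, 68 mm across and 95 mm high. Origin at the centre of its underside.
- glue_bottle: Amber glue bottle with a red cap, loose, 54 mm across and 160 mm high. Origin at the centre of its underside.
- sanding_block: Brown sanding block, loose, lying flat in front of the cupboards, 64 x 112 x 28 mm high (its x, y, z); the doors pass above it. Origin at the centre of its underside.

How it is judged:
By the outcome, as a careful person would: the job done as asked, in the order asked, and still so for the second after the job is handed in, with the robot touching nothing.
It also fails if it takes over 51 s, if anything falls off the work surface, if the arm or the gripper's body presses on something with over 40 N, if the wrist force passes 120 N, or if a joint passes its speed limit or range.

## Working session

There is one attempt and no reset: what is moved stays moved. The work goes in short steps, Python scripts to look and compute and a tool call to move; the robot and the scene stay as the last step left them, time stands still between calls to the robot, and variables do not carry over. Pictures are saved under pics/ and viewed, at most 10 in all, crops included, and the job is handed in when it is done.

Besides the shell and the picture viewer there is one more tool, called after "Request:" by a JSON object that holds its "method" and its "body", one argument or row to a line. servo_tool: Moves the arm, as the interface text tells. Its arguments: {"type":"object","properties":{"moves":{"type":"array"},"force":{"type":"number"}},"required":["moves"]}

```bash
mkdir -p pics; cat > h.py <<'E'
import numpy as np, cv2
from workcell import *
def w(c,p):
    k=calibration(c); return np.array(k["R"]).T@(np.array(p)-np.array(k["t"]))
E
python3 - <<'E'
from h import *
o=get_obs(); print(o["time"],o["ee_pos"],o["tcp_rot"],o["opening"],grasp_offset,{k:v for k,v in o.items() if 'door' in k})
for c in("scene","top"):
    im,d=camera(c); cv2.imwrite(f"pics/{c}0.png",im[:,:,::-1])
    for n in("green","green_door_press","green_door_edge","green_door_hinge","yellow","screw_jar","glue_bottle","sanding_block"):
        r=mark_of(n,c)
        print(c,n,[(round(q["score"],2),w(c,q["xyz"]).round(3).tolist()) for q in r[:2]])
E
```

```text
0.0 [ 0.13802296 -0.53215484  0.23056527] [-1.79921211e+02  8.80319399e-04  1.45423866e+01] 0.08577669438898576 0.0187 {}
scene green [(0.57, [0.603, 0.077, 0.002])]
scene green_door_press [(0.73, [0.527, 0.045, 0.137])]
scene green_door_edge [(0.64, [0.525, 0.021, 0.168])]
scene green_door_hinge [(0.84, [0.559, 0.152, 0.171])]
scene yellow [(0.64, [0.609, 0.248, -0.001]), (0.33, [0.603, 0.077, -0.003])]
scene screw_jar [(0.73, [0.468, 0.478, -0.004])]
scene glue_bottle [(0.74, [0.594, 0.475, -0.002])]
scene sanding_block [(0.79, [0.385, 0.254, -0.005])]
top green [(0.74, [0.604, 0.077, 0.0])]
top green_door_press [(0.88, [0.525, 0.045, 0.141])]
top green_door_edge [(0.57, [0.523, 0.025, 0.165])]
top green_door_hinge [(0.71, [0.56, 0.157, 0.169])]
top yellow [(0.77, [0.609, 0.253, 0.002])]
top screw_jar [(0.94, [0.467, 0.479, 0.002])]
top glue_bottle [(0.84, [0.597, 0.477, 0.002])]
top sanding_block [(0.72, [0.382, 0.257, -0.005])]
```

View pics/scene0.png

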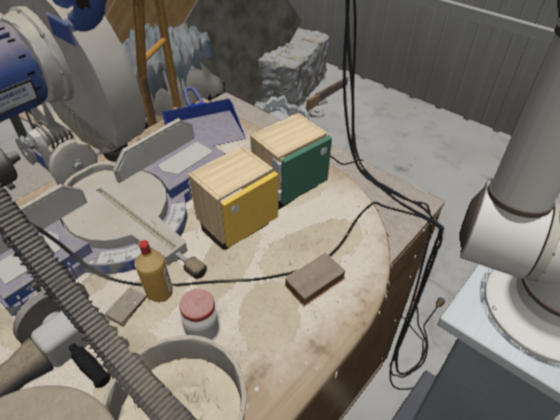

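View pics/top0.png

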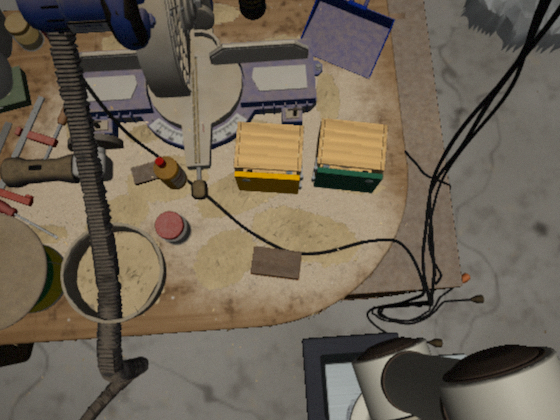

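The scene picture shows the green cupboard on the right, with its mark at about (323,152), and the yellow one to its left at (237,209). The sanding block is at (315,277). The top picture shows the green door front at about (348,184). The network points agree with a cupboard yaw of about -10°, which puts the mark near (0.526, 0.045, 0.14).

I'll press sideways with the shut fingers pointing down, so I turn to yaw -10 first and then approach.

Request:
{"method": "servo_tool", "body": {
  "moves": [
    [[0,0,8.2],[0,0,0],0],
    [[0,0,8.2],[0,0,0],0],
    [[0,0,8.1],[0,0,0],0],
    [[0,0,0],[0.014,-0.04,0.006],0],
    [[0,0,0],[0.014,-0.04,0.006],0],
    [[0,0,0],[0.014,-0.04,0.006],0],
    [[0,0,0],[0.014,-0.04,0.006],0],
    [[0,0,0],[0.014,-0.04,0.006],0],
    [[0,0,0],[0.014,-0.04,0.006],0],
    [[0,0,0],[0.014,-0.04,0.006],0],
    [[0,0,0],[0.014,-0.04,0.006],0],
    [[0,0,0],[0.014,-0.04,0.006],0]
  ]
}}

```text
time: 2.1
ee_pos: [0.3249, -0.1981, 0.1773]
tcp_rot: [180.0, -0.0, -10.0]
wrist_force: [0.4, -1.4, 0.7]
opening: 0.0002
grasp_force: 0.0
```

Request:
{"method": "servo_tool", "body": {
  "moves": [
    [[0,0,0],[0.014,-0.04,0.006],0],
    [[0,0,0],[0.014,-0.04,0.006],0],
    [[0,0,0],[0.014,-0.04,0.006],0],
    [[0,0,0],[0.014,-0.04,0.006],0],
    [[0,0,0],[0.014,-0.04,0.006],0],
    [[0,0,0],[0.014,-0.04,0.006],0],
    [[0,0,0],[0,0,0],0],
    [[0,0,0],[0,0,0],0]
  ]
}}

```text
time: 2.9
ee_pos: [0.439, -0.0338, 0.1425]
tcp_rot: [-177.5, 0.1, -5.9]
wrist_force: [-0.2, 0.1, 0.3]
opening: -0.0004
grasp_force: 0.0
```

```bash
python3 - <<'E'
from h import *
o=get_obs(); print(o["time"],o["ee_pos"],o["tcp_rot"],o["wrist_force"])
im,d=camera("wrist"); cv2.imwrite("pics/wrist1.png",im[:,:,::-1])
for n in("green","green_door_press","green_door_edge","green_door_hinge"):
    r=mark_of(n,"wrist")
    print(n,[(round(q["score"],2),w("wrist",q["xyz"]).round(3).tolist()) for q in r[:2]])
E
```

```text
2.9 [ 0.43896838 -0.03380209  0.1425469 ] [-1.77536029e+02  8.01846321e-02 -5.94219669e+00] [-0.20293936  0.10902608  0.26421237]
green [(0.88, [0.6, 0.079, -0.001])]
green_door_press [(0.62, [0.526, 0.05, 0.141])]
green_door_edge []
green_door_hinge []
```

```bash
python3 - <<'E'
from h import *
o=get_obs(); print(np.round(o["q"],1),np.round(o["qd"],1))
E
```

```text
[ -6.1 -11.  -15.   86.    2.5 179.9] [ 0.   0.1  0.  -0.1  0.1  0. ]
```

View pics/wrist1.png

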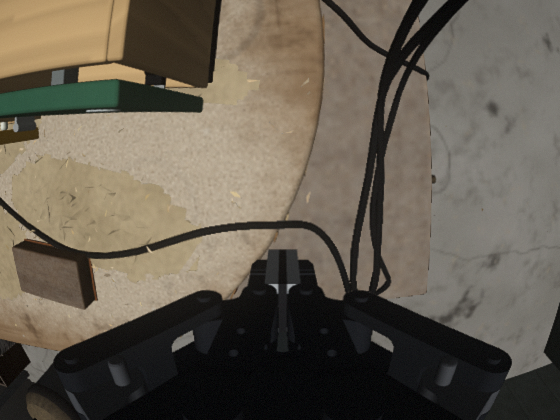

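Request:
{"method": "servo_tool", "body": {
  "moves": [
    [[0,0,0],[0,-0.01,0],0],
    [[0,0,0],[0,0,0],0]
  ]
}}

```text
time: 3.35
ee_pos: [0.4397, -0.0294, 0.1434]
tcp_rot: [-177.3, 0.0, -5.6]
wrist_force: [0.8, -0.3, 0.1]
opening: 0.0002
grasp_force: 0.0
```

The wrist picture shows the green door's top edge from about (0,100) to (200,103), with the tool still to its right. Joint 6 is at its 180° limit, so I'll flip to the equivalent yaw of 170°, after checking where the wrist camera will end up.

```bash
python3 - <<'E'
from h import *
k=calibration("wrist");R=np.array(k["R"]);c=-R.T@np.array(k["t"]);o=get_obs();print(c-o["ee_pos"],c,R[2])
E
```

```text
[ 0.06650498 -0.0129757   0.14061397] [ 0.50621381 -0.0424081   0.28400724] [-0.26336637  0.07230728 -0.96198223]
```

Request:
{"method": "servo_tool", "body": {
  "moves": [
    [[0,0,-8.5],[0,0,0],0],
    [[0,0,-8.5],[0,0,0],0],
    [[0,0,-8.5],[0,0,0],0],
    [[0,0,-8.5],[0,0,0],0],
    [[0,0,-8.5],[0,0,0],0],
    [[0,0,-8.5],[0,0,0],0],
    [[0,0,-8.5],[0,0,0],0],
    [[0,0,-8.5],[0,0,0],0],
    [[0,0,-8.5],[0,0,0],0],
    [[0,0,-8.5],[0,0,0],0],
    [[0,0,0],[0,0,0],0]
  ]
}}

```text
time: 4.45
ee_pos: [0.4397, -0.0296, 0.1432]
tcp_rot: [-179.7, -2.7, 79.6]
wrist_force: [-0.1, -0.3, 0.9]
opening: 0.0001
grasp_force: 0.0
```

Request:
{"method": "servo_tool", "body": {
  "moves": [
    [[0,0,-8.5],[0,0,0],0],
    [[0,0,-8.5],[0,0,0],0],
    [[0,0,-8.5],[0,0,0],0],
    [[0,0,-8.5],[0,0,0],0],
    [[0,0,-8.5],[0,0,0],0],
    [[0,0,-8.5],[0,0,0],0],
    [[0,0,-8.5],[0,0,0],0],
    [[0,0,-8.5],[0,0,0],0],
    [[0,0,-8.5],[0,0,0],0],
    [[0,0,-8.5],[0,0,0],0],
    [[0,0,-5.4],[0,0,0],0],
    [[0,0,0],[0,0,0],0]
  ]
}}

```text
time: 5.65
ee_pos: [0.4397, -0.0295, 0.1432]
tcp_rot: [177.3, -0.3, 169.7]
wrist_force: [0.5, -0.4, 0.6]
opening: 0.0001
grasp_force: 0.0
```

```bash
cat >> h.py <<'E'
from scipy.spatial.transform import Rotation as Ro
def to(p,rpy):
    o=get_obs();R=Ro.from_euler("xyz",o["tcp_rot"],degrees=True);T=Ro.from_euler("xyz",rpy,degrees=True)
    print("t",o["time"],"turn",(R.inv()*T).as_rotvec(degrees=True).round(2),"shift after turn",T.inv().apply(np.array(p)-o["ee_pos"]).round(4))
E
python3 - <<'E'
from h import *
m=np.array([.526,.046]);n=np.array([-.985,.174])
p=m+n*.036
print(p);to([*p,.132],[180,0,170])
# yaw of door from top depth: front top edge
im,d=camera("top");r=cut_out("green_door","top");k=calibration("top");K=np.array(k["camera_matrix"])
v,u=np.nonzero(r[0]["mask"]&(d>0));z=d[v,u]
P=np.stack([(u-K[0,2])*z/K[0,0],(v-K[1,2])*z/K[1,1],z],1);W=(P-np.array(k["t"]))@np.array(k["R"])
s=W[(abs(W[:,2]-.168)<.006)];print(len(s))
vx,vy,x0,y0=cv2.fitLine(s[:,:2].astype(np.float32),cv2.DIST_HUBER,0,.001,.001).ravel();print(vx,vy,np.degrees(np.arctan2(vx,vy)),x0,y0,s.min(0),s.max(0))
E
```

```text
[0.49054  0.052264]
t 5.65 turn [ 2.72 -0.24 -0.32] shift after turn [-0.0359  0.0894  0.0112]
379
0.1774078 0.9841374 10.218807 0.5397766 0.09177106 [0.52225403 0.02707376 0.16216877] [0.55578567 0.15823862 0.17261463]
```

Request:
{"method": "servo_tool", "body": {
  "moves": [
    [[2.7,-0.2,-0.5],[0,0,0],0],
    [[0,0,0],[-0.007,0.022,0.003],0],
    [[0,0,0],[-0.009,0.022,0.003],0],
    [[0,0,0],[-0.01,0.022,0.003],0],
    [[0,0,0],[-0.01,0.023,0.002],0],
    [[0,0,0],[0,0,0],0],
    [[0,0,0],[0,0,0],0]
  ]
}}

```text
time: 6.45
ee_pos: [0.4899, 0.0522, 0.1319]
tcp_rot: [-180.0, -0.1, 170.2]
wrist_force: [-0.2, -0.1, 0.5]
opening: -0.0
grasp_force: 0.0
```

```bash
python3 - <<'E'
from h import *
m=np.array([.526,.0465]);n=np.array([-.984,.177])
to([*(m+n*.011),.132],[180,0,169.8])
im,d=camera("wrist"); cv2.imwrite("pics/wrist2.png",im[:,:,::-1])
for n in("green_door_press","green_door_edge"):
    r=mark_of(n,"wrist")
    print(n,[(round(q["score"],2),w("wrist",q["xyz"]).round(3).tolist()) for q in r[:2]])
E
```

```text
t 6.45 turn [-0.   -0.09  0.45] shift after turn [-0.0256  0.0007 -0.0001]
green_door_press [(0.69, [0.527, 0.05, 0.138])]
green_door_edge []
```

View pics/wrist2.png

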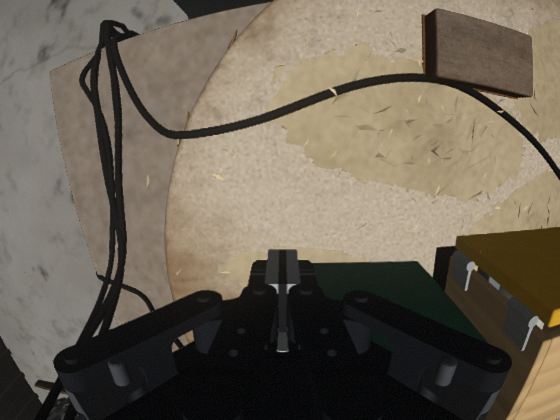

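The wrist picture shows the shut fingertips at (283,260) just in front of the green door's front face, which spans about x 310 to 430, with its free end hidden behind the gripper. I'll close the gap gently.

Request:
{"method": "servo_tool", "body": {
  "moves": [
    [[0,0,0],[-0.006,0,0],0],
    [[0,0,0],[-0.006,0,0],0],
    [[0,0,0],[-0.005,0,0],0],
    [[0,0,0],[-0.003,0,0],0],
    [[0,0,0],[-0.002,0,0],0],
    [[0,0,0],[-0.001,0,0],0],
    [[0,0,0],[0,0,0],0]
  ]
}}

```text
time: 7.3
ee_pos: [0.5128, 0.0483, 0.1321]
tcp_rot: [180.0, -0.0, 170.3]
wrist_force: [-0.3, 0.7, 0.1]
opening: 0.0001
grasp_force: 0.0
```

Request:
{"method": "servo_tool", "body": {
  "moves": [
    [[0,0,0],[-0.001,0,0],0],
    [[0,0,0],[-0.001,0,0],0],
    [[0,0,0],[-0.001,0,0],0],
    [[0,0,0],[0,0,0],0]
  ]
}}

```text
time: 7.7
ee_pos: [0.5158, 0.0478, 0.1322]
tcp_rot: [180.0, -0.0, 170.3]
wrist_force: [0.3, 0.3, 0.7]
opening: 0.0
grasp_force: 0.2
```

Request:
{"method": "servo_tool", "body": {
  "moves": [
    [[0,0,0],[-0.001,0,0],0],
    [[0,0,0],[-0.001,0,0],0],
    [[0,0,0],[-0.001,0,0],0],
    [[0,0,0],[0,0,0],0]
  ]
}}

```text
time: 8.1
ee_pos: [0.5188, 0.0472, 0.1321]
tcp_rot: [180.0, -0.0, 170.3]
wrist_force: [-2.3, 0.4, -0.1]
opening: -0.0004
grasp_force: 0.7
```

Request:
{"method": "servo_tool", "body": {
  "moves": [
    [[0,0,0],[-0.001,0,0],0],
    [[0,0,0],[0,0,0],0]
  ]
}}

```text
time: 8.3
ee_pos: [0.5198, 0.0471, 0.132]
tcp_rot: [180.0, -0.0, 170.3]
wrist_force: [-1.8, -1.5, 0.3]
opening: -0.0001
grasp_force: 0.7
```

```bash
python3 - <<'E'
from h import *
o=get_obs();print(o.keys(),o["wrist_force"])
E
```

```text
dict_keys(['time', 'q', 'qd', 'joint_efforts', 'ee_pos', 'tcp_rot', 'wrist_force', 'torque', 'grasp_force', 'opening']) [-1.84606881 -1.5110792   0.32351989]
```

Request:
{"method": "servo_tool", "body": {
  "moves": [
    [[0,0,0],[-0.001,0,0],0],
    [[0,0,0],[0,0,0],0]
  ]
}}

```text
time: 8.5
ee_pos: [0.5208, 0.047, 0.132]
tcp_rot: [180.0, -0.0, 170.3]
wrist_force: [-1.1, -0.4, 0.2]
opening: -0.0002
grasp_force: 0.7
```

Request:
{"method": "servo_tool", "body": {
  "moves": [
    [[0,0,0],[-0.0007,0,0],0],
    [[0,0,0],[0,0,0],0]
  ]
}}

```text
time: 8.7
ee_pos: [0.5209, 0.0469, 0.132]
tcp_rot: [180.0, -0.1, 170.4]
wrist_force: [-5.3, -0.5, 1.5]
opening: 0.0002
grasp_force: 2.4
```

Request:
{"method": "servo_tool", "body": {
  "moves": [
    [[0,0,0],[-0.0007,0,0],0],
    [[0,0,0],[0,0,0],0]
  ]
}}

```text
time: 8.9
ee_pos: [0.521, 0.0469, 0.132]
tcp_rot: [180.0, -0.2, 170.4]
wrist_force: [-9.3, 0.0, 2.7]
opening: 0.0
grasp_force: 4.2
```

The force is rising at the firm stop, so the catch should have let go. I'll withdraw.

Request:
{"method": "servo_tool", "body": {
  "moves": [
    [[0,0,0],[0.008,0,0],0],
    [[0,0,0],[0.015,0,0],0],
    [[0,0,0],[0.02,0,0],0],
    [[0,0,0],[0.02,0,0],0],
    [[0,0,0],[0.02,0,0],0],
    [[0,0,0],[0.02,0,0],0],
    [[0,0,0],[0.015,0.01,0],0],
    [[0,0,0],[0,0,0],0],
    [[0,0,0],[0,0,0],0]
  ]
}}

```text
time: 9.8
ee_pos: [0.4079, 0.0766, 0.1326]
tcp_rot: [179.9, 0.1, 170.4]
wrist_force: [-0.7, 0.3, 0.0]
opening: -0.0001
grasp_force: 0.0
```

```bash
python3 - <<'E'
from h import *
o=get_obs();print(o["time"],o["ee_pos"],o["wrist_force"])
im,d=camera("top"); cv2.imwrite("pics/top3.png",im[:,:,::-1])
for n in("green_door_press","green_door_edge","green_door_hinge"):
    r=mark_of(n,"top")
    print(n,[(round(q["score"],2),w("top",q["xyz"]).round(3).tolist()) for q in r[:2]])
E
```

```text
9.8 [0.40785419 0.07655408 0.13257836] [-0.72260772  0.30630304  0.03843479]
green_door_press [(0.86, [0.467, 0.087, 0.144])]
green_door_edge [(0.64, [0.455, 0.065, 0.163])]
green_door_hinge [(0.7, [0.561, 0.157, 0.17]), (0.56, [0.455, 0.069, 0.168])]
```

View pics/top3.png

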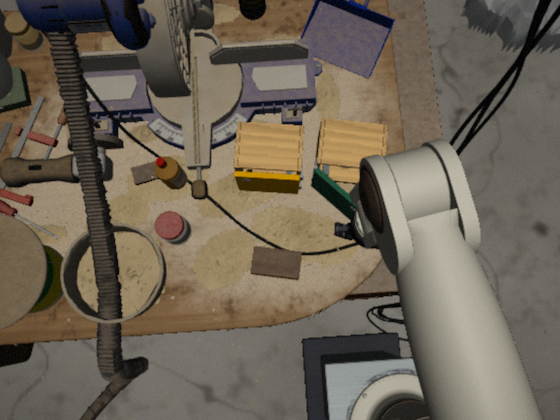

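The top picture shows the green door ajar, from about (316,172) to (352,210), with the yellow door still shut. The measured edge and hinge give an angle of about 0.65 rad. Next I go round the free edge, turn the tool to match the door, and enter behind it.

Request:
{"method": "servo_tool", "body": {
  "moves": [
    [[0,0,0],[0,-0.027,0],0],
    [[0,0,0],[-0.002,-0.027,-0.001],0],
    [[0,0,0],[-0.003,-0.025,-0.001],0],
    [[0,0,0],[-0.025,0.009,0],0],
    [[0,0,0],[-0.026,0.009,0],0],
    [[0,0,0],[-0.025,0.01,0],0],
    [[0,0,7.4],[0,0,0],0],
    [[0,0,7.4],[0,0,0],0],
    [[0,0,7.4],[0,0,0],0],
    [[0,0,7.4],[0,0,0],0],
    [[0,0,7.4],[0,0,0],0],
    [[0,0,0],[0,0,0],0]
  ]
}}

```text
time: 11.2
ee_pos: [0.479, 0.0122, 0.1338]
tcp_rot: [-180.0, -0.1, 133.2]
wrist_force: [-0.5, 0.1, -0.6]
opening: 0.0001
grasp_force: 0.0
```

```bash
python3 - <<'E'
from h import *
o=get_obs();print(o["time"],o["ee_pos"],o["tcp_rot"],o["wrist_force"])
to([.496,.063,.135],[180,0,133])
im,d=camera("top"); im,d=camera("scene");cv2.imwrite("pics/s4.png",cv2.resize(im[80:260,180:420,::-1],None,fx=3,fy=3))
for c in("top","scene"):
    r=mark_of("green_door_edge",c)
    print([(round(q["score"],2),w(c,q["xyz"]).round(3).tolist()) for q in r[:2]])
E
```

```text
11.2 [0.4789901  0.01219848 0.13382875] [-1.79974443e+02 -6.00933660e-02  1.33213443e+02] [-0.48588178  0.12621928 -0.59196228]
t 11.2 turn [-0.03 -0.06  0.21] shift after turn [ 0.0256  0.0471 -0.0012]
[]
[(0.59, [0.453, 0.066, 0.169])]
```

View pics/s4.png

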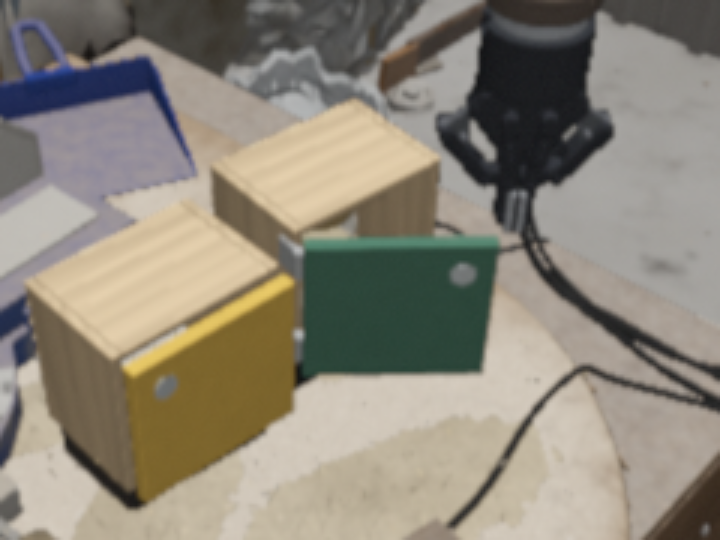

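The crop shows the door ajar and the fingers at (515,205) just right of its free edge at (495,240). The finger linkages hang low, so I'll raise the tip to about 0.145 for clearance over the cupboard top.

Request:
{"method": "servo_tool", "body": {
  "moves": [
    [[0,0,0],[0,0.015,-0.006],0],
    [[0,0,0],[0.004,0.016,-0.005],0],
    [[0,0,0],[0.008,0.016,0],0],
    [[0,0,0],[0.008,0,0],0],
    [[0,0,0],[0,0,0],0]
  ]
}}

```text
time: 11.9
ee_pos: [0.4984, 0.0597, 0.145]
tcp_rot: [-180.0, -0.1, 133.5]
wrist_force: [0.3, 0.3, -0.2]
opening: -0.0
grasp_force: 0.0
```

Request:
{"method": "servo_tool", "body": {
  "moves": [
    [[0,0,0],[0.006,0,0],0],
    [[0,0,0],[0.006,0,0],0],
    [[0,0,0],[0.005,0,0],0],
    [[0,0,4],[0.006,0,0],0],
    [[0,0,4],[0.007,0,0],0],
    [[0,0,4],[0.007,0,0],0],
    [[0,0,0],[0,0,0],0]
  ]
}}

```text
time: 12.6
ee_pos: [0.4744, 0.0875, 0.1454]
tcp_rot: [180.0, -0.0, 121.3]
wrist_force: [0.1, -0.4, -0.2]
opening: -0.0
grasp_force: 0.0
```

```bash
cat > m.py <<'E'
from h import *
o=get_obs();print(o["time"],o["ee_pos"],o["tcp_rot"],o["wrist_force"])
camera("top");camera("scene")
for c in("top","scene"):
  for n in("green_door_edge","green_door_press"):
    for q in mark_of(n,c)[:1]:
        e=w(c,q["xyz"]);v=e[:2]-[.560,.156]
        off=np.degrees(np.arctan2(.006,.136) if n.endswith("edge") else np.arctan2(.012,.112))
        print(c,n,round(q["score"],2),e.round(3),"deg",round(np.degrees(np.arctan2(-v[0],-v[1]))-off-10.2,1))
E
python3 m.py
```

```text
12.6 [0.47440025 0.08752266 0.14536394] [ 1.79996364e+02 -4.00705464e-02  1.21325288e+02] [ 0.08864641 -0.3836263  -0.15079174]
top green_door_edge 0.69 [0.436 0.091 0.165] deg 49.4
top green_door_press 0.65 [0.456 0.104 0.141] deg 47.1
scene green_door_edge 0.43 [0.557 0.15  0.17 ] deg 13.7
scene green_door_press 0.83 [0.456 0.104 0.14 ] deg 47.3
```

Request:
{"method": "servo_tool", "body": {
  "moves": [
    [[0,0,4],[0.0076,0,0],0],
    [[0,0,4],[0.0076,0,0],0],
    [[0,0,4],[0.0076,0,0],0],
    [[0,0,4],[0.0076,0,0],0],
    [[0,0,4],[0.0076,0,0],0],
    [[0,0,4],[0.0076,0,0],0],
    [[0,0,4],[0.0076,0,0],0],
    [[0,0,3],[0.006,0,0],0],
    [[0,0,3],[0.006,0,0],0],
    [[0,0,2],[0.004,0,0],0],
    [[0,0,0],[0,0,0],0]
  ]
}}

```text
time: 14.0
ee_pos: [0.4573, 0.153, 0.1451]
tcp_rot: [-180.0, -0.0, 85.4]
wrist_force: [1.1, -0.2, 0.6]
opening: 0.0
grasp_force: 0.0
```

```bash
python3 m.py
```

```text
14.0 [0.45734608 0.15303    0.14512586] [-1.79956044e+02 -2.35674403e-02  8.53654140e+01] [ 1.08321805 -0.20425988  0.6061472 ]
top green_door_edge 0.66 [0.422 0.176 0.164] deg 85.7
top green_door_press 0.73 [0.446 0.18  0.143] deg 85.4
scene green_door_edge 0.77 [0.424 0.175 0.171] deg 85.2
scene green_door_press 0.96 [0.449 0.179 0.141] deg 85.2
```

Door at about 85.5°. A last push of about 5°, then back off inward and lift clear.

Request:
{"method": "servo_tool", "body": {
  "moves": [
    [[0,0,2.5],[0.0045,0,0],0],
    [[0,0,2],[0.0035,0,0],0],
    [[0,0,0],[0,0,0],0],
    [[0,0,0],[-0.01,0,0],0],
    [[0,0,0],[-0.02,0,0],0],
    [[0,0,0],[-0.01,0,-0.02],0],
    [[0,0,0],[0,0,-0.04],0],
    [[0,0,0],[0,0,-0.04],0],
    [[0,0,0],[0,0,0],0],
    [[0,0,0],[0,0,0],0]
  ]
}}

```text
time: 15.3
ee_pos: [0.4521, 0.1207, 0.246]
tcp_rot: [179.9, -0.1, 80.9]
wrist_force: [-0.5, -0.9, -0.2]
opening: -0.0003
grasp_force: 0.0
```

```bash
python3 m.py; python3 - <<'E'
from h import *
im,d=camera("scene");cv2.imwrite("pics/s5.png",im[:,:,::-1])
for n in("yellow","screw_jar","glue_bottle","sanding_block"):
    print(n,[(round(q["score"],2),w("scene",q["xyz"]).round(3).tolist()) for q in mark_of(n,"scene")[:1]])
E
```

```text
15.3 [0.45209066 0.12069794 0.24600197] [ 1.79939673e+02 -6.04419702e-02  8.08649342e+01] [-0.45489189 -0.86841267 -0.24087945]
top green_door_edge 0.88 [0.425 0.187 0.167] deg 90.2
scene green_door_edge 0.64 [0.423 0.185 0.169] deg 89.1
scene green_door_press 0.83 [0.451 0.186 0.142] deg 89.2
yellow [(0.85, [0.607, 0.246, -0.001])]
screw_jar [(0.91, [0.471, 0.481, 0.0])]
glue_bottle [(0.8, [0.591, 0.473, -0.001])]
sanding_block [(0.62, [0.384, 0.254, -0.003])]
```

View pics/s5.png

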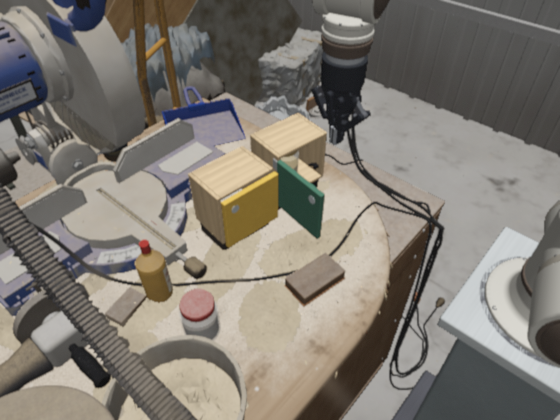

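The scene picture shows the green door standing square at about (300,195), the yellow door shut, the loose things unmoved and the gripper clear above.

```bash
python3 -c "
from workcell import *
print(job_done())"
```

```text
the job is handed in; nothing more can be done
None
```

The green door was pressed until its catch let go, sprang ajar by itself and was pushed to about 90°; the yellow cupboard is still shut, the jar, bottle and sanding block stand where they were, and I handed the job in at about 15.5 s (peak reading about 10 N; no verdict came back).

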